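# Set the timer and hold the spaghetti measure at two portions over the mug

## Robot

A 6-joint arm with a two-finger parallel gripper is mounted at the origin on a cart in front of the work surface, level with it; the furniture and walls round the work are solid. World frame = base frame: x ahead of the robot, y to its left, z up, the work surface at z = 0. Lengths are in m, angles in rad, forces in N, time in s.
With the tool pointing down it reaches from about 0.25 to 0.775 m from the base axis. Payload 4 kg.
Tool frame: the origin (TCP) lies between the finger pads; the fingertips stand 14 mm ahead of it and the grasp point (between the pads) lies 5 mm behind it (tip_reach is the distance from the TCP to the fingertips, in m); z points along the fingers, y is the line along which they close (so a half turn about z gives the same grasp; the last joint's range is limited). The gripper opens to 94 mm and grips with 3 to 60 N. Pads are 16 mm wide; open, the fingers measure 119 mm over their backs; the gripper's body (75 mm by 177 mm) begins 78 mm behind the grasp point.
Start: joints at [1.232, 0.087, 1.371, -0, 1.684, -0.103], TCP at [0.128, 0.535, 0.22] pointing down, gripper open.
Joint ranges: [-3.1, 3.1], [-0.76, 2.03], [0.27, 2.55], [-1.08, 4.22], [0.17, 2.65], [-2.57, 2.57]. Speed limits (rad/s): [2.79, 2.79, 3.14, 3.14, 3.14, 3.14].

## Interface

Orientations are given as [roll, pitch, yaw] about the fixed x, y, z axes, in that order (R = Rz(yaw) Ry(pitch) Rx(roll)).
In Python, from bench import * gives the robot as it stands. The module is installed in compiled form; this text tells all that it offers.
- The arm moves only by the tool servo_tool, never from a script. Its argument "targets" is a list of rows, each a list of 4 numbers: the shift along the tool's x, y, z in cm, then the turn about the tool's z in degrees. A call has 1 to 8 rows; each row is the pose to reach, as a shift and turn from the pose commanded when the call began, along the tool's axes at that moment; what a row does not reach only later rows make up. A row lasts 1/8 s, in which the tool goes at most 62.5 mm and 10.7 degrees, less where a joint would pass 70% of its speed; a pose out of reach is approached as far as the arm can. A call with a gripper value outside its range is refused whole. "claw" is the closure in counts, from 0 (fully open) to 255 (shut), set as the call begins (left out, the last holds). The fingers move at their own pace and stop on an object; the grip force is fixed at half the most. Time passes only in rows, so rows that repeat a pose let the fingers close. It gives the time, the measured TCP pose, the force, the opening and the grip force at its end, in the units of the state.
- get_obs(): the state, without advancing time (a new reading comes with each control period).
- snapshot(name): name is "scene" or "top" or "wrist"; returns the picture (420x560x3 uint8, blue, green, red); there is no depth.
- camera_model(name): a dict with "camera_matrix" (3x3 intrinsics, pixels), "camera_from_world" (4x4, takes a point from world to camera coordinates). Camera axes: x right, y up, looking along -z (the intrinsics and any distortion apply to the point x, -y, -z); pixel columns grow to the right and rows downward; lengths in m; the calibration is good to about 2 mm. A picture is of the moment at which its call begins: read the wrist's pose just before it. camera_model takes no time and is no camera call; for the wrist camera it gives the pose at the moment of the call.
- close_job(): hands the job in; it is judged then, once.
The state is a dict: "time": time; "joint_positions": joint angles; "qvel": joint speeds; "joint_torque": joint torques, N m; "tool_pos": TCP position; "ee_rot": TCP orientation; "wrist_force": force on the tool from outside, world axes, zero at the start; "wrist_torque": the same for the moment, N m; "width": finger opening in m; "finger_force": force on a finger pad.
Only numpy, scipy, OpenCV 4.12 (cv2) and the standard library are available. Lean on these libraries where they do the work, as an engineer would, in place of code of your own. Each camera call takes 0.05 s, during which the arm holds its last target. There are 200 camera calls.

## Task

The pan of pasta water is on: first turn the kitchen timer to 10 minutes (the 10 of its dial at the index line) and let go of it, because your hand will be busy afterwards. Then take the sprung spaghetti measure by its two black finger pads, squeeze it to the long middle line of its scale (two portions, 34 mm between the cups) and hold its ring level, centred over the mug's mouth and just clear of the rim (within 5 cm above it), so that I can drop the spaghetti through it into the mug. Keep that gap steady for two seconds and finish while still holding the measure there; do not knock or shift the mug or the other things.

Things in the scene. Friction and masses are not known exactly. Their poses are not given: they have to be found in the camera images.
- timer: loose wind-up kitchen timer, 70 mm across, 53 mm high, 0.16 kg, at the left of the mug; red base 22 mm high with one white index line on the side that looks to the robot (-x of the timer, within 40 degrees), white dial above it with numbers 0 to 55 that run clockwise; origin at the centre of its underside, z up
- timer_knob (a point): centre of the round white finger knob on top of the timer's dial, where it is gripped: 44 mm across, from 37 to 53 mm above the worktop (this point at 45 mm); below it, from 22 to 37 mm, the numbered skirt of the dial is 69 mm across; the vertical axis of the dial passes through it
- timer_dial (a joint): angle of the timer's dial against its base in rad, grows clockwise seen from above; the minutes at the index line are (3.142 - value) / 0.1047: 0 minutes at 3.142, 10 minutes at 2.094. So turn it counter-clockwise seen from above, 6 degrees a minute. It stays where it is left, turns easily (0.01 N m) and starts between 0 and 4 minutes
- measure: spaghetti measure, loose, 0.12 kg: strip-steel tongs lying flat, 215 mm from spring bow to cups, 24 mm high; origin under the bow end, x along the middle line to the cups, y to the left arm, z up. Two arms hinged 9 mm either side of the origin spring apart. Curved scale between pads and cups: lines at 24, 34 (long) and 44 mm gap; the dark pin on the left arm points
- measure_grip (a point): half-way between the measure's black finger pads, 12 mm above the underside, 100 mm from the origin along x; the pads are 54 mm long (along x), 22 mm high, their outer faces 65 mm apart at rest, 42 mm at the two-portion line (then parallel) and 36 mm at the inner stop; squeeze along the measure's y
- measure_ring (a point): centre of the ring made by the two cups, 195 mm from the measure's origin along x (95 mm beyond measure_grip), half-way up the strips (12 mm above their lower edge); z up
- cup_left (a point): middle of the inner wall of the left cup; the gap is the distance from here to cup_right: 79 mm at rest, 34 mm at the two-portion mark, 22 mm at the inner stop
- cup_right (a point): middle of the inner wall of the right cup
- measure_left (a joint): angle by which the left arm is squeezed in, rad (the right arm moves equally): 0 at rest, 0.115 at the two-portion line, 0.145 at the inner stop; gap in mm = 34 + 390 x (0.115 - angle), outer width over the pads = 42 + 200 x (0.115 - angle) mm; the spring pushes each pad out with about 1 N at rest and 8 N at the line
- mug: white china mug, 82 mm across, 91 mm high, 0.28 kg, loose, standing between the timer and the measure; handle on one side; z up
- mug_mouth (a point): centre of the mug's open mouth, level with its rim 91 mm above the worktop; inside 70 mm across
- salt_shaker: bystander, leave alone: glass salt shaker with a round metal top, 44 mm across, 90 mm high
- garlic: bystander, leave alone: bulb of garlic, 56 mm
- lemon: bystander, leave alone: lemon, 71 mm long
- recipe_pad: bystander, leave alone: flat spiral pad, 148 x 109 x 14 mm
There are look-alikes about, which are no part of the job. What is shaped like the timer but orange is not meant.

How it is judged:
On the way, in this order (a step that is already met when the one before it is completed fails the run):
1. the timer is set to 10 minutes (within 1 minute) and let go (value of joint timer_dial between 1.985 and 2.204 rad and contact force between the fingers and timer below 0.1 N), for 0.2 s.
2. the spaghetti measure is lifted off the worktop in the fingers (height (world z) of each of measure_ring, measure_grip above 0.04 m and contact force between the fingers and measure above 1 N), for 0.1 s.
3. the measure is held steady at the two-portion gap over the mug for 1.5 s (horizontal distance between measure_ring and mug_mouth below 0.018 m and z of measure_ring in the frame of mug_mouth between 0.013 and 0.064 m and angle between measure_ring's own z axis and vertical below 0.17 rad and angle between mug_mouth's own z axis and vertical below 0.08 rad and distance between cup_left and cup_right between 0.03 and 0.038 m and contact force between the fingers and measure above 2 N and contact force between measure and mug below 0.2 N), for 1.5 s.
At the end, for the whole second after the job is handed in: timer at 10 minutes within 1, let go; the measure held still by the fingers alone, level within 10 degrees, cups 30 to 38 mm apart, ring within 18 mm of the axis of the mug's mouth, its lower edge 0 to 5 cm above the rim and not touching the upright mug (all of step 1 and all of step 3 and angle between timer_knob's own z axis and vertical below 0.1 rad and linear speed of measure below 0.02 m/s and velocity of joint measure_left between -0.05 and 0.05 rad/s); the arm keeps its last pose, push and grip.
It fails at once if the mug is knocked over or shifted by more than 3 cm (angle between mug_mouth's own z axis and vertical above 0.3 rad or distance of mug_mouth from where it was at the start of the episode above 0.03 m).
It fails at once if the timer is tipped over (angle between timer_knob's own z axis and vertical above 0.5 rad).
It fails at once if a bystander is pushed by more than 3 cm (distance of any of salt_shaker, garlic, lemon, recipe_pad from where it was at the start of the episode above 0.03 m).
It also fails if it takes over 72 s, if anything falls off the work surface, if the arm or the gripper's body presses on something with over 40 N, if the wrist force passes 120 N, or if a joint passes its speed limit or range.

## Working session

There is one attempt and no reset: what is moved stays moved. The work goes in short steps, Python scripts to look and compute and a tool call to move; the robot and the scene stay as the last step left them, time stands still between calls to the robot, and variables do not carry over. Pictures are saved under pics/ and viewed, at most 10 in all, crops included, and the job is handed in when it is done.

Besides the shell and the picture viewer there is one more tool, called as a command line: name --pt "numbers of a row" for each row, then --argument value for the rest. servo_tool: Moves the arm, as the interface text tells. Its arguments: {"type":"object","properties":{"targets":{"type":"array"},"claw":{"type":"number"}},"required":["targets"]}

```bash
mkdir -p pics; cat > h.py <<'E'
from bench import *
import numpy as np, cv2
def ray(name,u,v,z,cm=None):
    cm=cm or camera_model(name); K=np.array(cm["camera_matrix"]); T=np.array(cm["camera_from_world"])
    d=np.linalg.inv(K)@[u,v,1]; d=np.array([d[0],-d[1],-d[2]])
    R=T[:3,:3]; o=-R.T@T[:3,3]; w=R.T@d
    return o+w*(z-o[2])/w[2]
def proj(name,p,cm=None):
    cm=cm or camera_model(name); K=np.array(cm["camera_matrix"]); T=np.array(cm["camera_from_world"])
    c=T[:3,:3]@p+T[:3,3]; q=K@[c[0],-c[1],-c[2]]; return q[:2]/q[2]
E
python3 - <<'E'
from h import *
o=get_obs(); print({k:np.round(v,3) for k,v in o.items()})
for n in ["scene","top"]:
    im=snapshot(n); cv2.imwrite(f"pics/{n}0.png",im)
    cm=camera_model(n); T=np.array(cm["camera_from_world"]); print(n,cm.keys(),np.round(cm["camera_matrix"],1),(-T[:3,:3].T@T[:3,3]).round(3))
E
```

```text
{'time': np.float64(0.0), 'joint_positions': array([ 1.232,  0.088,  1.372, -0.   ,  1.684, -0.103]), 'qvel': array([ 0.   ,  0.001,  0.002, -0.   ,  0.003,  0.001]), 'joint_torque': array([-2.0000e-03, -3.4018e+01, -3.0242e+01,  7.1000e-02,  3.3000e-02,
       -0.0000e+00]), 'tool_pos': array([0.128, 0.534, 0.218]), 'ee_rot': array([-3.139, -0.   ,  2.906]), 'wrist_force': array([0.593, 1.036, 0.609]), 'wrist_torque': array([0.018, 0.038, 0.002]), 'finger_force': np.float64(0.0), 'width': np.float64(0.094)}
scene dict_keys(['camera_matrix', 'camera_from_world']) [[508.8   0.  284.1]
 [  0.  508.8 203.5]
 [  0.    0.    1. ]] [-0.049  0.834  1.2  ]
top dict_keys(['camera_matrix', 'camera_from_world']) [[441.    0.  286.4]
 [  0.  441.  208.6]
 [  0.    0.    1. ]] [0.342 0.089 1.201]
```

View pics/top0.png

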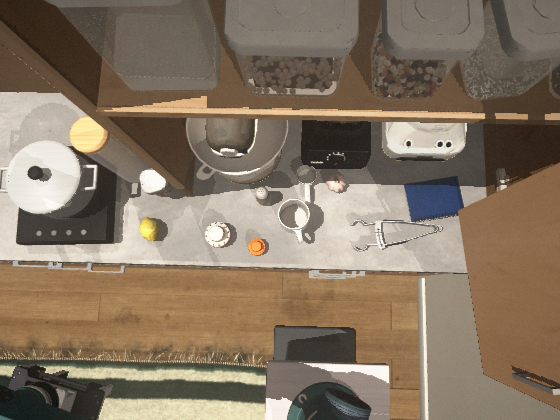

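View pics/scene0.png

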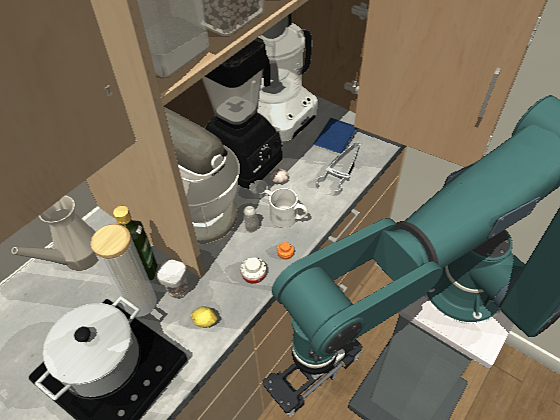

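The top view shows the timer at (218,235), the orange look-alike at (257,247) and the mug at (294,217) with its handle towards (306,238). The measure has its cups near (360,235) and its bow near (440,228). The scene view confirms this layout.

```bash
python3 - <<'E'
from h import *
im=cv2.imread("pics/top0.png")
for nm,(u,v),z in [("timer",(218,234),.053),("orange",(257,247),.04),("mug",(294,215),.091),("handle",(306,240),.06),("bow",(441,228),.02),("cupL",(361,246),.02),("cupR",(358,222),.02),("front",(218,265),0),("shaker",(262,193),.09),("pad",(408,213),.014)]:
    print(nm,ray("top",u,v,z).round(3))
a=cv2.resize(im[195:275,180:330],None,fx=5,fy=5,interpolation=cv2.INTER_CUBIC)[:,:750]
b=cv2.resize(im[200:260,330:460],None,fx=5,fy=5,interpolation=cv2.INTER_CUBIC)
c=np.zeros((400+200,750,3),np.uint8); c[:300]=a[50:350]; c[300:600,:650]=b
cv2.imwrite("pics/crop.png",c)
E
```

```text
timer [0.472 0.296 0.053]
orange [0.441 0.193 0.04 ]
mug [0.521 0.097 0.091]
handle [0.461 0.065 0.06 ]
bow [ 0.507 -0.297  0.02 ]
cupL [ 0.453 -0.083  0.02 ]
cupR [ 0.518 -0.075  0.02 ]
front [0.393 0.301 0.   ]
shaker [0.577 0.181 0.09 ]
pad [ 0.547 -0.212  0.014]
```

View pics/crop.png

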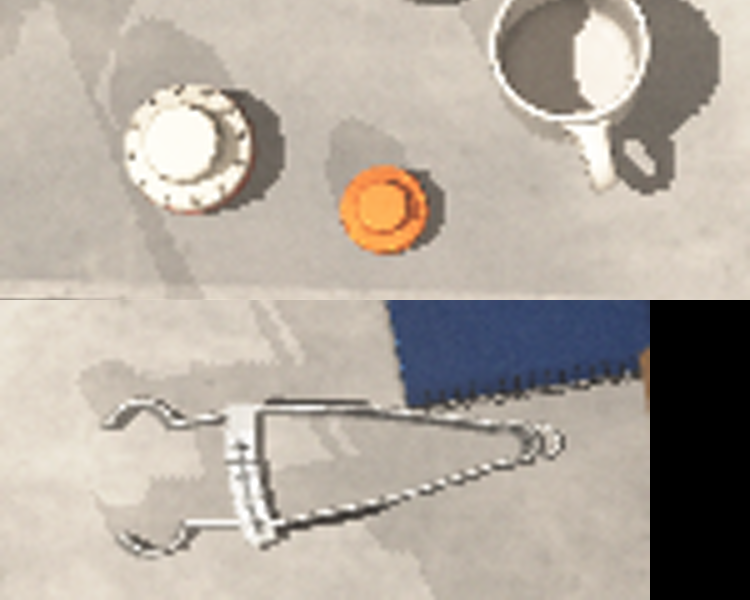

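The crop shows the timer knob near top-image px (217,231), with its index hidden under the near edge. The measure's dark pads are centred near top px (394,232), with the bow at (443,228).

```bash
cat >> h.py <<'E'
from scipy.spatial.transform import Rotation as Rn
def delta(p,yaw=None):
    o=get_obs(); R=Rn.from_euler('xyz',o["ee_rot"]).as_matrix()
    d=R.T@(np.array(p)-o["tool_pos"])*100
    t=None if yaw is None else -np.degrees((yaw-o["ee_rot"][2]+np.pi)%(2*np.pi)-np.pi)
    print("tool delta cm",d.round(2),"turn",None if t is None else (round(t,1),round(t-180*np.sign(t),1)),"tool",o["tool_pos"].round(4),o["ee_rot"].round(3),"q",o["joint_positions"].round(2),"t",round(float(o["time"]),2))
E
python3 - <<'E'
from h import *
o=get_obs();cm=camera_model("wrist");T=np.array(cm["camera_from_world"]);c=-T[:3,:3].T@T[:3,3]
R=Rn.from_euler('xyz',o["ee_rot"]).as_matrix()
print("cam in tool",(R.T@(c-o["tool_pos"])).round(3),"look",(R.T@(T[:3,:3].T@[0,0,-1])).round(3),np.round(cm["camera_matrix"],0)[0])
print(ray("top",394.4,232.4,.02),ray("top",217,231,.053))
delta([.455,.29,.22]); delta([.455,.29,.22],np.pi); 
E
```

```text
cam in tool [ 0.077  0.    -0.164] look [-0.264 -0.001  0.965] [303.   0. 284.]
[ 0.49183283 -0.17266148  0.02      ] [0.47961234 0.29878297 0.053     ]
tool delta cm [-37.47 -16.13  -0.13] turn None tool [0.1283 0.5343 0.2185] [-3.14  -0.     2.906] q [ 1.23  0.09  1.37 -0.    1.68 -0.1 ] t 0.1
tool delta cm [-37.47 -16.13  -0.13] turn (np.float64(-13.5), np.float64(166.5)) tool [0.1283 0.5343 0.2185] [-3.14  -0.     2.906] q [ 1.23  0.09  1.37 -0.    1.68 -0.1 ] t 0.1
```

servo_tool --pt "-3 -1.3 0 0" --pt "-8 -3.4 0 0" --pt "-14 -6 0 0" --pt "-20 -8.6 0 0" --pt "-26 -11.2 0 0" --pt "-32 -13.8 0 0" --pt "-36 -15.5 0 0" --pt "-37.5 -16.1 0 0"

```text
time: 1.1
tool_pos: [0.4572, 0.2884, 0.2185]
ee_rot: [-3.14, -0.001, 2.902]
wrist_force: [-0.8, 0.6, 0.4]
width: 0.0939
finger_force: 0.0
```

servo_tool --pt "0 0 0 0" --pt "0 0 0 0"

```text
time: 1.35
tool_pos: [0.4543, 0.2917, 0.2194]
ee_rot: [3.141, -0.001, 2.908]
wrist_force: [0.6, -0.3, -0.2]
width: 0.0939
finger_force: 0.0
```

```bash
python3 - <<'E'
from h import *
import pickle
delta([.4796,.2988,.12])
cm=camera_model("wrist"); im=snapshot("wrist"); cv2.imwrite("pics/w1.png",im); pickle.dump(cm,open("w1.pkl","wb"))
print(proj("wrist",[.4796,.2988,.053],cm))
E
```

```text
tool delta cm [-2.3   1.27  9.94] turn None tool [0.4543 0.2917 0.2194] [ 3.141e+00 -1.000e-03  2.908e+00] q [ 0.47  0.07  1.39  0.    1.68 -0.87] t 1.35
[294.99493758 216.31825155]
```

View pics/w1.png

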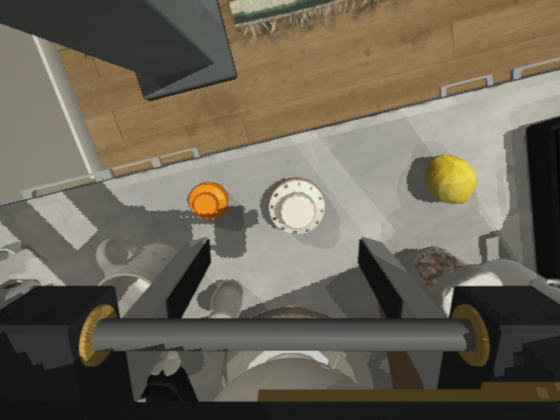

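The wrist view shows the timer at (297,207) with its knob lit, the orange look-alike at (208,200) and the mug at (140,265). I'll measure the knob, and enlarge the dial to read it.

```bash
python3 - <<'E'
from h import *
import pickle
cm=pickle.load(open("w1.pkl","rb")); im=cv2.imread("pics/w1.png")
c=im[165:250,250:345]; hsv=cv2.cvtColor(c,cv2.COLOR_BGR2HSV)
m=((hsv[...,2]>200)&(hsv[...,1]<50)).astype(np.uint8)
m2=cv2.morphologyEx(m,cv2.MORPH_OPEN,cv2.getStructuringElement(2,(9,9)))
cs,_=cv2.findContours(m2,0,1); k=max(cs,key=cv2.contourArea); (x,y),r=cv2.minEnclosingCircle(k); print("white",x+250,y+165,r)
for u,v,z in [(297.5,212,.053),(296.5,206,.037)]: print(ray("wrist",u,v,z,cm))
cv2.imwrite("pics/w1c.png",cv2.resize(c,None,fx=7,fy=7,interpolation=cv2.INTER_CUBIC))
E
```

```text
white 297.84655380249023 211.68997955322266 16.71265983581543
[0.47527764 0.30270608 0.053     ]
[0.47242014 0.30284509 0.037     ]
```

View pics/w1c.png

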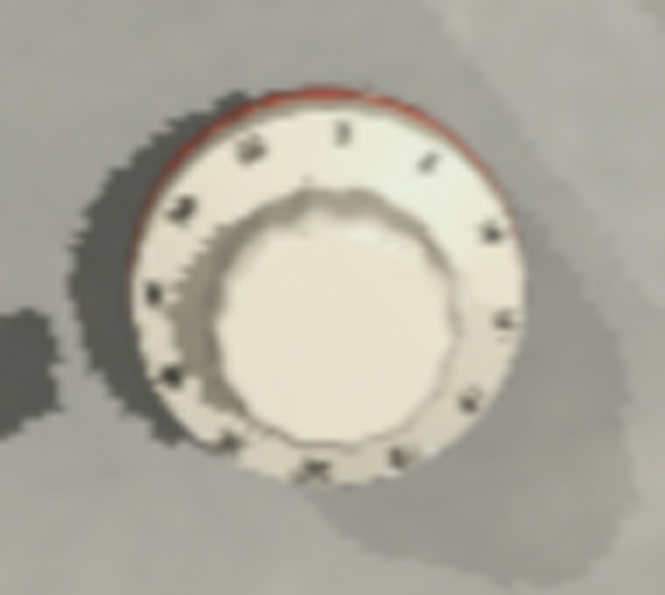

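The dial reads 55, 0, 5, 10 clockwise over the top, with 0 near (343,132) and 5 near (428,160). A faint index spot shows at (370,92), so it reads about 1 min. I'll take a lower, more oblique view.

```bash
python3 - <<'E'
from h import *
delta([.427,.313,.10])
E
```

```text
tool delta cm [ 3.14  1.42 11.96] turn None tool [0.4543 0.2918 0.2196] [ 3.141 -0.     2.908] q [ 0.47  0.06  1.39  0.    1.68 -0.87] t 1.4
```

servo_tool --pt "1 0.5 3 0" --pt "2.1 1 7 0" --pt "2.8 1.3 10 0" --pt "3.1 1.4 11.9 0" --pt "3.1 1.4 11.9 0" --pt "3.1 1.4 11.9 0"

```text
time: 2.15
tool_pos: [0.4287, 0.3124, 0.1017]
ee_rot: [3.14, 0.001, 2.907]
wrist_force: [0.5, -0.2, -0.3]
width: 0.0944
finger_force: 0.0
```

```bash
python3 - <<'E'
from h import *
import pickle
cm=camera_model("wrist"); im=snapshot("wrist"); cv2.imwrite("pics/w2.png",im); pickle.dump(cm,open("w2.pkl","wb"))
p=proj("wrist",np.array([.475,.302,.04]),cm); print(p, get_obs()["tool_pos"])
x,y=map(int,p); x0=x-70;y0=max(y-60,0); print(x0,y0)
cv2.imwrite("pics/w2c.png",cv2.resize(im[y0:y0+115,x0:x0+140],None,fx=5,fy=5,interpolation=cv2.INTER_CUBIC))
E
```

```text
[284.38485668 280.96618144] [0.42910403 0.31236435 0.10209035]
214 220
```

View pics/w2c.png

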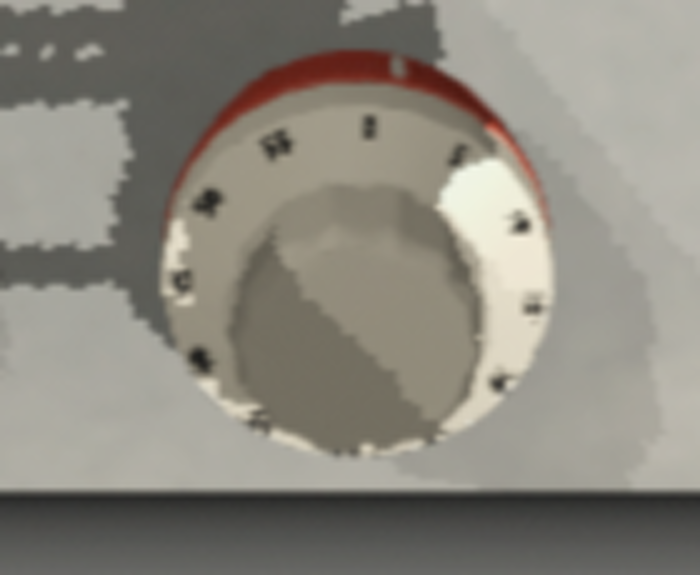

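The view shows the index line at crop (400,65), 0 at (370,127), 5 at (459,155), 55 at (277,145) and 10 at (519,222).

```bash
python3 - <<'E'
from h import *
import pickle
cm=pickle.load(open("w2.pkl","rb"))
pts={0:(370,127),5:(459,155),10:(519,222),15:(533,305),20:(500,382),55:(277,145),50:(208,202),45:(181,281),40:(201,359),35:(259,419)}
W={k:ray("wrist",214+(x+.5)/5-.5,220+(y+.5)/5-.5,.037,cm) for k,(x,y) in pts.items()}
A=np.array([[2*w[0],2*w[1],1] for w in W.values()]); b=[w[0]**2+w[1]**2 for w in W.values()]
s=np.linalg.lstsq(A,np.array(b),rcond=None)[0]; c=s[:2]; print("centre",c,"r",np.sqrt(s[2]+c@c))
az=lambda w:np.degrees(np.arctan2(w[1]-c[1],w[0]-c[0]))
offs=[(az(w)+6*k)%360 for k,w in W.items()]; print("zero-number azimuth",np.round(offs,1),np.mean(offs))
for z in (.022,.016,.011):
    i=ray("wrist",214+400/5,220+65/5,z,cm); print(z,i,"r",np.hypot(*(i[:2]-c)),"min",(np.mean(offs)-az(i)%360)/6)
delta([c[0],c[1],.053])
E
```

```text
centre [0.47398421 0.30293623] r 0.02951791768235159
zero-number azimuth [162.8 162.7 162.  161.6 161.3 163.1 163.1 162.7 162.  161.5] 162.28309178462186
0.022 [0.44236072 0.31829806 0.022     ] r 0.035157232048050005 min 1.365384802112852
0.016 [0.44453725 0.31799839 0.016     ] r 0.03307555074100119 min 1.5621488415463318
0.011 [0.44635103 0.31774866 0.011     ] r 0.03135284703877774 min 1.746013507949191
tool delta cm [-4.57  0.12  4.92] turn None tool [0.4291 0.3124 0.1021] [3.140e+00 2.000e-03 2.907e+00] q [ 0.52  0.1   1.6   0.    1.45 -0.81] t 2.2
```

servo_tool --pt "-2 0 0 0" --pt "-4.5 0.1 0 0" --pt "-4.6 0.1 1 0" --pt "-4.6 0.1 3 0" --pt "-4.6 0.1 4.8 0" --pt "-4.6 0.1 4.8 0" --pt "-4.6 0.1 4.8 0"

```text
time: 3.08
tool_pos: [0.4737, 0.3019, 0.0528]
ee_rot: [3.141, 0.0, 2.906]
wrist_force: [-1.2, 0.2, 0.5]
width: 0.0941
finger_force: 0.0
```

servo_tool --pt "0 0 0 0" --pt "0 0 0 0" --pt "0 0 0 0" --pt "0 0 0 0" --pt "0 0 0 0" --pt "0 0 0 0" --claw 160

```text
time: 3.82
tool_pos: [0.4736, 0.3018, 0.0524]
ee_rot: [3.141, -0.0, 2.906]
wrist_force: [0.6, 1.2, -0.7]
width: 0.0414
finger_force: 29.3
```

servo_tool --pt "0 0 0 -5" --pt "0 0 0 -13" --pt "0 0 0 -21" --pt "0 0 0 -29" --pt "0 0 0 -37" --pt "0 0 0 -44" --pt "0 0 0 -49" --pt "0 0 0 -51.5"

```text
time: 4.82
tool_pos: [0.4736, 0.3018, 0.0524]
ee_rot: [3.141, 0.0, -2.477]
wrist_force: [-0.0, 0.6, -0.1]
width: 0.0415
finger_force: 29.3
```

servo_tool --pt "0 0 0 0" --pt "0 0 0 0" --pt "0 0 0 0"

```text
time: 5.2
tool_pos: [0.4736, 0.3017, 0.0524]
ee_rot: [3.141, -0.0, -2.479]
wrist_force: [0.4, -0.1, -0.6]
width: 0.0415
finger_force: 29.3
```

servo_tool --pt "0 0 0 0" --pt "0 0 0 0" --pt "0 0 0 0" --pt "0 0 0 0" --pt "0 0 0 0" --claw 0

```text
time: 5.82
tool_pos: [0.4736, 0.3017, 0.0525]
ee_rot: [3.142, 0.0, -2.479]
wrist_force: [-0.7, 0.5, -0.2]
width: 0.0879
finger_force: 0.0
```

```bash
python3 - <<'E'
from h import *
delta([.427,.313,.10],2.907)
E
```

```text
tool delta cm [ 2.98  3.76 -4.75] turn (np.float64(51.4), np.float64(-128.6)) tool [0.4736 0.3017 0.0525] [ 3.142  0.    -2.479] q [ 0.47  0.2   1.58  0.    1.36 -1.77] t 5.83
```

Up first, then back to the oblique viewing pose to check the reading.

servo_tool --pt "0 0 -2 0" --pt "0 0 -4.7 8" --pt "1 1 -4.7 18" --pt "2 2.5 -4.7 28" --pt "3 3.7 -4.7 38" --pt "3 3.7 -4.7 48" --pt "3 3.7 -4.7 51.4" --pt "3 3.7 -4.7 51.4"

```text
time: 6.82
tool_pos: [0.4271, 0.3124, 0.0995]
ee_rot: [3.141, 0.0, 2.908]
wrist_force: [-0.6, -1.7, 0.5]
width: 0.0942
finger_force: 0.0
```

```bash
python3 - <<'E'
from h import *
import pickle
cm=camera_model("wrist"); im=snapshot("wrist"); cv2.imwrite("pics/w3.png",im); pickle.dump(cm,open("w3.pkl","wb"))
print(get_obs()["tool_pos"])
cv2.imwrite("pics/w3c.png",cv2.resize(im[220:335,214:354],None,fx=5,fy=5,interpolation=cv2.INTER_CUBIC))
E
```

```text
[0.42717288 0.31242927 0.09952862]
```

View pics/w3c.png

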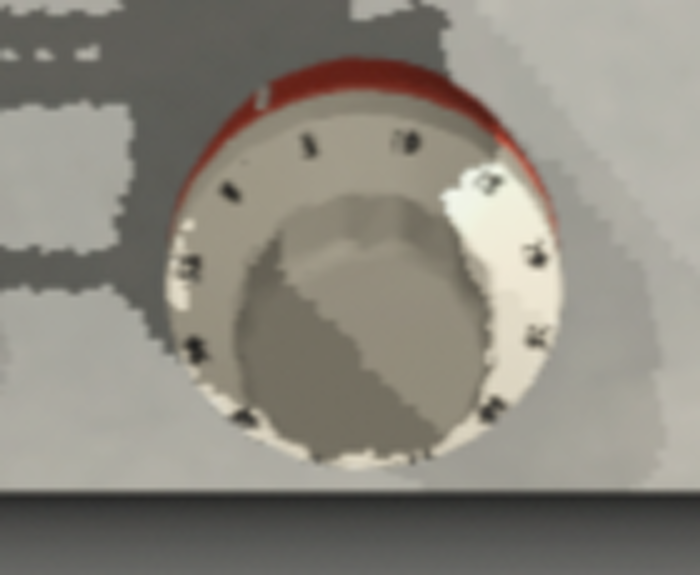

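The base turned along with the dial. The index is now at (262,97), 0 at (232,190), 5 at (309,145), 10 at (405,140). I'll work out the reading and redo the turn while pressing down lightly.

```bash
cat > dial.py <<'E'
from h import *
import pickle
def read(pk,pts,idx,off=(214,220)):
    cm=pickle.load(open(pk,"rb")); f=lambda x,y,z:ray("wrist",off[0]+(x+.5)/5-.5,off[1]+(y+.5)/5-.5,z,cm)
    W={k:f(x,y,.037) for k,(x,y) in pts.items()}
    A=np.array([[2*w[0],2*w[1],1] for w in W.values()]); b=[w[0]**2+w[1]**2 for w in W.values()]
    s=np.linalg.lstsq(A,np.array(b),rcond=None)[0]; c=s[:2]
    az=lambda w:np.degrees(np.arctan2(w[1]-c[1],w[0]-c[0]))%360
    offs=np.array([(az(w)+6*k)%360 for k,w in W.items()]); print("centre",c,"r",np.sqrt(s[2]+c@c),offs.round(1))
    for z in (.022,.018,.014):
        i=f(*idx,z); print(z,"r",np.hypot(*(i[:2]-c)).round(4),"az",az(i),"min",((offs.mean()-az(i)+180)%360-180)/6)
E
python3 - <<'E'
from dial import *
read("w3.pkl",{0:(232,190),5:(309,145),10:(405,140),15:(488,181),20:(536,256),25:(537,337),30:(491,409),55:(188,267),50:(195,351),45:(244,418)},(262,97))
delta([.474,.302,.053],2.65)
E
```

```text
centre [0.47334283 0.30367037] r 0.02959925231742132 [213.2 214.1 213.8 213.9 213.3 214.2 213.8 214.  214.3 213.6]
0.022 r 0.0351 az 195.99802842706973 min 2.967053227557097
0.018 r 0.0339 az 197.651786555409 min 2.691426872833887
0.014 r 0.0327 az 199.4257048201384 min 2.395773828712317
tool delta cm [-4.8   0.07  4.65] turn (np.float64(14.8), np.float64(-165.2)) tool [0.4272 0.3124 0.0995] [3.141 0.    2.909] q [ 0.52  0.1   1.6   0.    1.44 -0.81] t 6.88
```

servo_tool --pt "-2 0 0 0" --pt "-4.7 0.1 0 0" --pt "-4.8 0.15 1 0" --pt "-4.8 0.15 3 0" --pt "-4.8 0.15 4.6 0" --pt "-4.8 0.15 4.6 0" --pt "-4.8 0.15 4.6 0"

```text
time: 7.75
tool_pos: [0.4743, 0.303, 0.0538]
ee_rot: [3.141, 0.0, 2.908]
wrist_force: [-0.3, 0.1, 0.2]
width: 0.0938
finger_force: 0.0
```

servo_tool --pt "0 0 0 0" --pt "0 0 0 0" --pt "0 0 0 0" --pt "0 0 0 0" --pt "0 0 0 0" --pt "0 0 0 0" --claw 160

```text
time: 8.5
tool_pos: [0.4742, 0.3028, 0.0534]
ee_rot: [3.141, -0.0, 2.908]
wrist_force: [-0.4, 0.3, 0.3]
width: 0.0413
finger_force: 28.8
```

servo_tool --pt "0 0 0.1 0" --pt "0 0 0.2 0" --pt "0 0 0.2 0" --pt "0 0 0.2 0"

```text
time: 9.0
tool_pos: [0.4743, 0.3029, 0.0532]
ee_rot: [3.141, 0.001, 2.908]
wrist_force: [-2.4, -1.6, 7.7]
width: 0.0407
finger_force: 29.9
```

servo_tool --pt "0 0 0.15 0" --pt "0 0 0.15 0" --pt "0 0 0.15 0"

```text
time: 9.38
tool_pos: [0.4744, 0.3029, 0.0532]
ee_rot: [3.141, 0.001, 2.908]
wrist_force: [-5.2, -1.9, 12.6]
width: 0.041
finger_force: 30.6
```

servo_tool --pt "0 0 0 -4" --pt "0 0 0 -10" --pt "0 0 0 -17" --pt "0 0 0 -24" --pt "0 0 0 -31" --pt "0 0 0 -37" --pt "0 0 0 -41" --pt "0 0 0 -42.2"

```text
time: 10.38
tool_pos: [0.4746, 0.3021, 0.0531]
ee_rot: [-3.14, 0.001, -2.638]
wrist_force: [-5.7, -3.8, 13.1]
width: 0.0407
finger_force: 30.6
```

servo_tool --pt "0 0 0 0" --pt "0 0 -0.2 0" --pt "0 0 -0.35 0" --pt "0 0 -0.35 0"

```text
time: 10.88
tool_pos: [0.4742, 0.3027, 0.0533]
ee_rot: [3.142, -0.0, -2.639]
wrist_force: [0.2, -0.3, 1.1]
width: 0.0407
finger_force: 29.1
```

servo_tool --pt "0 0 0 0" --pt "0 0 0 0" --pt "0 0 0 0" --pt "0 0 0 0" --pt "0 0 0 0" --claw 0

```text
time: 11.5
tool_pos: [0.4742, 0.3028, 0.0535]
ee_rot: [3.141, 0.0, -2.639]
wrist_force: [-0.1, 0.0, 0.1]
width: 0.0876
finger_force: 0.0
```

```bash
python3 - <<'E'
from h import *
delta([.427,.313,.10],2.907)
E
```

```text
tool delta cm [ 3.65  3.17 -4.65] turn (np.float64(42.2), np.float64(-137.8)) tool [0.4742 0.3028 0.0535] [ 3.141  0.    -2.639] q [ 0.47  0.21  1.57  0.    1.36 -1.61] t 11.5
```

servo_tool --pt "0 0 -2 0" --pt "0 0 -4.6 8" --pt "1 1 -4.6 18" --pt "2 2 -4.6 28" --pt "3.6 3.2 -4.6 38" --pt "3.6 3.2 -4.6 42.2" --pt "3.6 3.2 -4.6 42.2" --pt "3.6 3.2 -4.6 42.2"

```text
time: 12.5
tool_pos: [0.4274, 0.3134, 0.0995]
ee_rot: [3.141, 0.0, 2.908]
wrist_force: [-0.4, -0.1, -0.5]
width: 0.094
finger_force: 0.0
```

```bash
python3 - <<'E'
from h import *
import pickle
cm=camera_model("wrist"); im=snapshot("wrist"); cv2.imwrite("pics/w4.png",im); pickle.dump(cm,open("w4.pkl","wb"))
print(get_obs()["tool_pos"])
cv2.imwrite("pics/w4c.png",cv2.resize(im[220:335,214:354],None,fx=5,fy=5,interpolation=cv2.INTER_CUBIC))
E
```

```text
[0.42746081 0.31343925 0.0994719 ]
```

View pics/w4c.png

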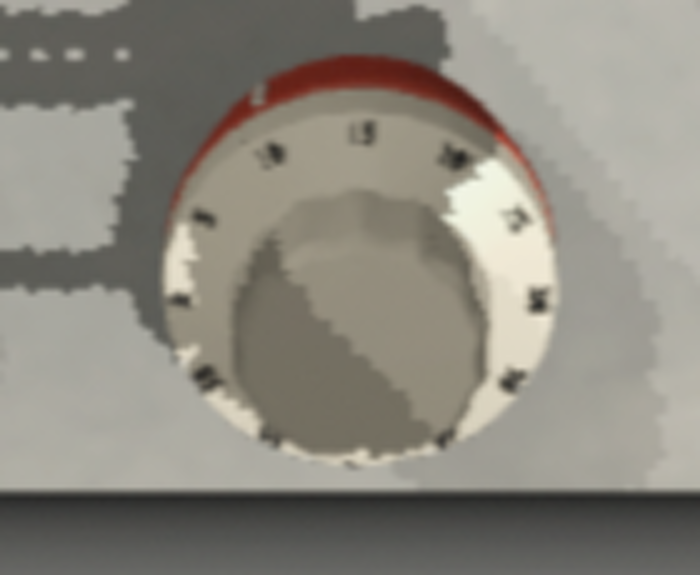

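The base held this time. The index is at (258,94), 10 at (270,154), 15 at (362,133) and 5 at (203,218).

```bash
python3 - <<'E'
from dial import *
read("w4.pkl",{0:(181,300),5:(203,218),10:(270,154),15:(362,133),20:(455,155),25:(516,219),30:(537,300),35:(512,379),55:(208,378),50:(270,438)},(258,94))
# measure axis: bow and cups/pads in top view
im=cv2.imread("pics/top0.png"); g=im[200:260,330:460].astype(int)
f=lambda x,y,z:ray("top",330+(x+.5)/5-.5,200+(y-300+.5)/5-.5,z)
cupsU=f(150,403,.024);cupsL=f(155,552,.024);bow=f(560,442,.024);padU=f(317,404,.022);padL=f(330,520,.022)
print(cupsU,cupsL,np.hypot(*(cupsU-cupsL)[:2]),bow,padU,padL,np.hypot(*(padU-padL)[:2]))
c=(cupsU+cupsL)/2; d=(c-bow)[:2]; print("axis az",np.degrees(np.arctan2(d[1],d[0])),"len",np.hypot(*d),"padmid",(padU+padL)/2)
delta([.50,-.15,.22])
E
```

```text
centre [0.47298487 0.30409707] r 0.029673460380023685 [256.7 256.5 255.6 255.8 255.8 256.4 256.5 256.7 256.4 256.4]
0.022 r 0.0351 az 195.92131231036265 min 10.060291950288052
0.018 r 0.0339 az 197.57975587035412 min 9.783884690289474
0.014 r 0.0328 az 199.35735017321264 min 9.487618973146388
[ 0.52200557 -0.07911395  0.024     ] [ 0.44196656 -0.08167842  0.024     ] 0.08008008711406221 [ 0.50632979 -0.29742118  0.024     ] [ 0.52398072 -0.16894708  0.022     ] [ 0.46160915 -0.17496007  0.022     ] 0.06266074347042766
axis az 96.40012278178787 len 0.2183860470078662 padmid [ 0.49279493 -0.17195358  0.022     ]
tool delta cm [-17.78 -43.41 -12.06] turn None tool [0.4275 0.3134 0.0995] [3.141 0.    2.908] q [ 0.53  0.1   1.6   0.    1.44 -0.81] t 12.55
```

The timer reads about 10.06 min and is released. Next, go over the measure.

servo_tool --pt "0 0 -3 0" --pt "0 0 -8 0" --pt "-1 -4 -11.5 3" --pt "-3 -9 -12 10" --pt "-5 -14 -12 19" --pt "-7.5 -19.5 -12 28" --pt "-10 -25 -12 37" --pt "-12 -31 -12 46"

```text
time: 13.55
tool_pos: [0.4723, -0.0172, 0.2195]
ee_rot: [3.141, 0.0, 2.1]
wrist_force: [1.0, 0.4, 0.0]
width: 0.0939
finger_force: 0.0
```

```bash
python3 - <<'E'
from h import *
delta([.493,-.172,.22],1.683)
E
```

```text
tool delta cm [-14.4   -6.03  -0.05] turn (np.float64(23.9), np.float64(-156.1)) tool [ 0.4723 -0.0172  0.2195] [3.141 0.    2.1  ] q [-0.16 -0.09  1.54  0.    1.68 -0.69] t 13.55
```

servo_tool --pt "-4 -1.6 0 7" --pt "-8 -3.3 0 15" --pt "-12 -5 0 21" --pt "-14.3 -6 0 24" --pt "-14.3 -6 0 24" --pt "-14.3 -6 0 24"

```text
time: 14.3
tool_pos: [0.4931, -0.1683, 0.2194]
ee_rot: [-3.142, -0.001, 1.687]
wrist_force: [0.7, -0.2, 0.3]
width: 0.094
finger_force: 0.0
```

```bash
python3 - <<'E'
from h import *
import pickle
delta([.493,-.172,.22],1.683)
cm=camera_model("wrist"); im=snapshot("wrist"); cv2.imwrite("pics/w5.png",im); pickle.dump(cm,open("w5.pkl","wb"))
print(proj("wrist",np.array([.4928,-.172,.022]),cm),proj("wrist",np.array([.482,-.08,.024]),cm))
E
```

```text
tool delta cm [-0.37 -0.05 -0.06] turn (np.float64(0.2), np.float64(-179.8)) tool [ 0.4931 -0.1683  0.2194] [-3.142e+00 -1.000e-03  1.687e+00] q [-0.44  0.02  1.44  0.    1.68 -0.55] t 14.3
[283.46575891 193.92888744] [283.27088366 114.47937302]
```

View pics/w5.png

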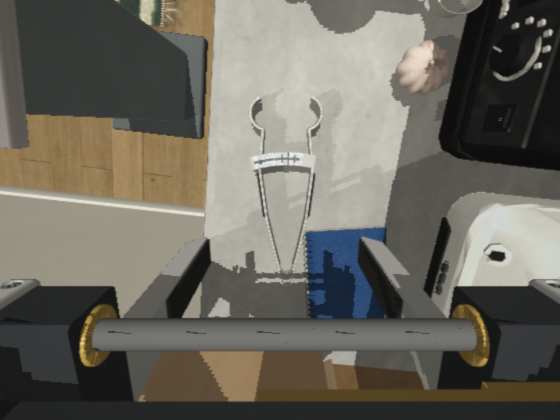

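The wrist view shows the measure nearly vertical in the image: the cups span columns 251–322 at row 111, and the bow ends at (287,274). The recipe pad's corner at (305,230) is clear of the finger landing spots.

```bash
python3 - <<'E'
from h import *
import pickle
cm=pickle.load(open("w5.pkl","rb"))
a=ray("wrist",251,110,.02,cm);b=ray("wrist",322,110,.02,cm);w=ray("wrist",287,275,.02,cm)
t=ray("wrist",286.5,97,.024,cm)
c=(a+b)/2; d=(c-w)[:2]; L=np.hypot(*d); d/=L; print(a,b,np.hypot(*(a-b)[:2]),w,"ring",c,"az",np.degrees(np.arctan2(d[1],d[0])),L)
print("grip from ring",c[:2]-.095*d,"from bow",w[:2]+.105*d)
im=cv2.imread("pics/w5.png"); g=cv2.cvtColor(im,6)
for r in (105,110,158,180,195,210): print(r,''.join('#' if x>205 else ('.' if x>110 else '@') for x in g[r,240:335]))
E
```

```text
[ 0.44479916 -0.07923921  0.02      ] [ 0.52534794 -0.06994327  0.02      ] 0.08108341140697677 [ 0.51003536 -0.28096169  0.02      ] ring [ 0.48507355 -0.07459124  0.02      ] az 96.89678327087579 0.20787461004894248
grip from ring [ 0.49648126 -0.16890383] from bow [ 0.49742685 -0.17672146]
105 ..............@@@@@@@@.....................................................@@@..#..............
110 ............@@@@@@@@@........................................................@@................
158 ...........##################...............................##############.....................
180 ..................@@.....................................................@@....................
195 ....................@@.............................................@...@.......................
210 ......................@@.........................................@...@.........................
```

servo_tool --pt "-0.2 0.1 4 0" --pt "-0.3 0.2 9 0" --pt "-0.3 0.2 14 0" --pt "-0.3 0.2 17 0" --pt "-0.3 0.2 19 0" --pt "-0.3 0.2 20 0" --pt "-0.3 0.2 20 0" --pt "-0.3 0.2 20 0"

```text
time: 15.35
tool_pos: [0.4964, -0.1717, 0.0208]
ee_rot: [3.14, 0.001, 1.686]
wrist_force: [0.1, -0.5, -0.4]
width: 0.0939
finger_force: 0.0
```

servo_tool --pt "0 0 0 0" --pt "0 0 0 0" --pt "0 0 0 0" --pt "0 0 0 0" --pt "0 0 0 0" --pt "0 0 0 0" --claw 125

```text
time: 16.1
tool_pos: [0.4957, -0.1716, 0.0198]
ee_rot: [3.141, 0.0, 1.686]
wrist_force: [1.1, 1.1, 2.6]
width: 0.0486
finger_force: 6.8
```

servo_tool --pt "0 0 0 0" --pt "0 0 0 0" --pt "0 0 0 0" --pt "0 0 0 0" --claw 142

```text
time: 16.6
tool_pos: [0.4958, -0.1716, 0.0198]
ee_rot: [3.141, 0.0, 1.686]
wrist_force: [1.7, 0.3, 3.0]
width: 0.042
finger_force: 9.3
```

```bash
python3 - <<'E'
from h import *
import pickle
cm=camera_model("wrist"); im=snapshot("wrist"); cv2.imwrite("pics/w6.png",im); pickle.dump(cm,open("w6.pkl","wb"))
o=get_obs();print(o["tool_pos"],o["width"],o["finger_force"])
cv2.imwrite("pics/w6c.png",cv2.resize(im[0:200,190:370],None,fx=3,fy=3,interpolation=cv2.INTER_CUBIC))
E
```

```text
[ 0.4958076  -0.17161623  0.0197447 ] 0.041738942513524634 9.26848590373993
```

View pics/w6c.png

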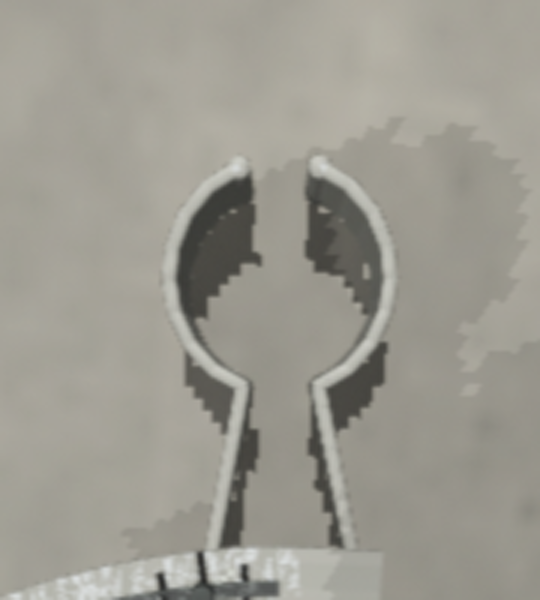

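The crop shows the ring squeezed, with inner walls at crop columns 180 and 385 at row 270. The dark pin sits near the long middle line at column 205. I'll check the gap numerically.

```bash
python3 - <<'E'
from h import *
import pickle
cm=pickle.load(open("w6.pkl","rb")); o=get_obs()
f=lambda x,y,z=.024:ray("wrist",190+(x+.5)/3-.5,(y+.5)/3-.5,z,cm)
g=cv2.cvtColor(cv2.imread("pics/w6.png"),6)
for r in (85,90,95): print(r,g[r,240:262],g[r,308:330])
l,r=f(178,270),f(386,270); print("inner gap",np.hypot(*(l-r)[:2]),"outer",np.hypot(*(f(163,270)-f(398,270))[:2]))
c=(l+r)/2; R=Rn.from_euler('xyz',o["ee_rot"]).as_matrix(); print("ring",c,"in tool",R.T@(c-o["tool_pos"]))
tip=(f(240,165)+f(318,165))/2; neck=(f(245,385)+f(318,385))/2; print("ring2 in tool",R.T@((tip+neck)/2-o["tool_pos"]), "tipgap",np.hypot(*(f(247,165)-f(310,165))[:2]))
# mug mouth from top image: white rim ellipse
E
```

```text
85 [163 163 164 164 166 181 190 189 171 122  71  61  61  61  62  66  72  74
  74  73  73  72] [ 93  93  92  90  90  90  89  89 101 157 187 190 183 156 140 148 150 150
 151 151 151 152]
90 [167 166 166 161 176 188 186 177 143  85  63  61  62  67  72  72  73  73
  72  73  73  73] [ 93  93 100 140 145 115  93  90  96 137 176 187 182 168 154 149 149 150
 149 150 150 150]
95 [166 166 166 161 173 186 190 188 158  98  66  61  61  66  71  71  72  71
  72  71  72  72] [ 93  93  92  92  92  90  89  88  97 148 187 195 187 166 149 148 149 149
 148 149 149 149]
inner gap 0.034281119198549204 outer 0.03873108927409646
ring [ 0.4850167  -0.07806312  0.024     ] in tool [ 9.41725907e-02  2.25770760e-05 -4.27282288e-03]
ring2 in tool [ 0.09288832 -0.00026167 -0.0042728 ] tipgap 0.01009413856602111
```

Gap is 34.3 mm. Now lift, gently.

servo_tool --pt "0 0 -0.5 0" --pt "0 0 -1.5 0" --pt "0 0 -3 0" --pt "0 0 -5.5 0" --pt "0 0 -8.5 0" --pt "0 0 -12 0" --pt "0 0 -15 0" --pt "0 0 -17 0"

```text
time: 17.65
tool_pos: [0.496, -0.1718, 0.1926]
ee_rot: [3.139, 0.002, 1.686]
wrist_force: [-0.1, 0.3, -1.3]
width: 0.0414
finger_force: 7.8
```

```bash
python3 - <<'E'
from h import *
im=cv2.imread("pics/top0.png"); h=cv2.cvtColor(im,cv2.COLOR_BGR2GRAY)
# rim: bright thin ring near (294,215) in top
K=np.hypot(*(np.indices(h.shape)-np.array([214.5,294])[:,None,None]))
pts=[]
for a in np.arange(0,360,6):
    d=np.array([np.cos(np.radians(a)),np.sin(np.radians(a))]); rs=np.arange(12.5,20,.25)
    v=np.array([cv2.getRectSubPix(h.astype(np.float32),(1,1),(294+r*d[0],214.5+r*d[1]))[0,0] for r in rs]); i=v.argmax()
    if v[i]>215 : pts.append((294+rs[i]*d[0],214.5+rs[i]*d[1]))
pts=np.array(pts,np.float32); e=cv2.fitEllipse(pts); print(len(pts),e)
print("top mouth",ray("top",*e[0],.091)); 
s=cv2.imread("pics/scene0.png"); print(proj("scene",np.array(ray("top",*e[0],.091))))
delta([.532,.0036,.19]); o=get_obs(); print(o["width"],o["finger_force"])
E
```

```text
60 ((293.6773376464844, 213.4801025390625), (30.09480094909668, 32.54717254638672), 29.951303482055664)
top mouth [0.52494303 0.09807429 0.091     ]
[282.59840495 198.36837224]
tool delta cm [17.02  5.59  0.24] turn None tool [ 0.496  -0.1718  0.1926] [3.139e+00 2.000e-03 1.686e+00] q [-0.44  0.04  1.48 -0.    1.62 -0.56] t 17.65
0.04135591812051729 7.808734327554703
```

servo_tool --pt "0.7 0.3 0 0" --pt "2.5 0.9 0 0" --pt "5.5 1.9 0 0" --pt "8.5 3 0 0" --pt "11.5 4 0 0" --pt "14.2 5 0 0" --pt "16.2 5.7 0 0" --pt "17.1 6 0 0"

```text
time: 18.65
tool_pos: [0.5347, 0.0074, 0.1879]
ee_rot: [-3.139, -0.001, 1.688]
wrist_force: [-0.6, -0.1, -1.7]
width: 0.0419
finger_force: 7.8
```

servo_tool --pt "0 0 0 0" --pt "0 0 0 0" --pt "0 0 0 0"

```text
time: 19.02
tool_pos: [0.5353, 0.0045, 0.1894]
ee_rot: [-3.142, 0.0, 1.685]
wrist_force: [0.3, -0.4, -1.2]
width: 0.0421
finger_force: 7.8
```

```bash
python3 - <<'E'
from h import *
import pickle
cm=camera_model("wrist"); im=snapshot("wrist"); cv2.imwrite("pics/w7.png",im); pickle.dump(cm,open("w7.pkl","wb"))
o=get_obs(); print(o["tool_pos"],o["ee_rot"],o["width"],o["finger_force"])
R=Rn.from_euler('xyz',o["ee_rot"]).as_matrix()
print("ring exp px",proj("wrist",o["tool_pos"]+R@[.094,0,-.0043],cm))
h=cv2.cvtColor(im,6).astype(np.float32)
m0=np.array([.525,.098,.091]); c=proj("wrist",m0,cm); ro=np.hypot(*(proj("wrist",m0+[.041,0,0],cm)-c)); ri=ro*35/41; print("mug exp",c,ri,ro)
# profiles from mug centre outward
for a in range(0,360,20):
    d=np.array([np.cos(np.radians(a)),np.sin(np.radians(a))]); rs=np.arange(ri-14,ro+14,2)
    print(a,[int(cv2.getRectSubPix(h,(1,1),(float(c[0]+r*d[0]),float(c[1]+r*d[1])))[0,0]) for r in rs])
for r in (80,86,92): print(r,h[r,235:335].astype(int))
E
```

```text
[0.53539801 0.0045076  0.18949899] [3.14154156e+00 6.18182527e-05 1.68465109e+00] 0.04191292514782338 7.809123694896698
ring exp px [283.71311815  90.00993627]
mug exp [284.28608649 103.83716765] 42.466849020529345 49.74688028119152
0 [125, 163, 230, 215, 134, 137, 144, 147, 152, 208, 251, 214, 188, 190, 189, 188, 188, 189]
20 [215, 231, 176, 116, 109, 116, 156, 166, 170, 227, 249, 198, 189, 191, 192, 192, 192, 197]
40 [224, 204, 227, 221, 193, 160, 154, 171, 183, 237, 246, 195, 208, 210, 209, 212, 229, 254]
60 [199, 231, 240, 233, 220, 187, 169, 172, 182, 232, 231, 149, 125, 127, 127, 126, 124, 123]
80 [240, 241, 244, 238, 227, 199, 178, 153, 170, 246, 234, 131, 122, 122, 122, 122, 122, 124]
100 [240, 243, 243, 233, 218, 187, 175, 141, 157, 251, 203, 119, 116, 117, 119, 119, 119, 119]
120 [226, 222, 218, 209, 183, 160, 160, 172, 236, 249, 147, 115, 114, 114, 114, 113, 118, 185]
140 [221, 227, 170, 160, 146, 146, 154, 191, 252, 223, 198, 196, 195, 194, 194, 197, 198, 197]
160 [118, 188, 231, 195, 116, 202, 193, 224, 253, 241, 236, 222, 204, 181, 160, 152, 160, 166]
180 [115, 97, 104,
[... 1353 characters left out ...]
2 114 116 118 118 120 121 122
 123 124 125 127 129 130 130 131 131 131 131 130 130 130 130 131 131 130
 130 131 131 131 131 130 131 130 130 128 127 126 124 123 122 121 120 119
 117 115 113 112 113 116 118 119 119 133 196 226 229 224 195 155 149 150
 151 151 153 174 224 249 252 245 219 189]
92 [186 187 186 188 211 243 254 245 209 200 217 218 210 174 109  84  83  84
  90 101 105 105 108 111 113 115 119 119 120 122 123 126 127 128 130 129
 130 129 130 130 130 130 130 130 130 130 129 128 128 129 130 130 131 130
 130 130 130 130 130 130 131 131 131 130 130 131 130 130 128 126 124 124
 123 122 122 119 118 118 119 119 120 123 150 200 220 218 206 173 146 147
 149 151 151 152 162 216 246 253 246 215]
```

The ring needs about +2.5 mm in tool x and +2 mm in tool y, then lowering by 5.7 cm.

servo_tool --pt "0.2 0.1 0.5 0" --pt "0.25 0.2 1.5 0" --pt "0.25 0.2 2.7 0" --pt "0.25 0.2 3.9 0" --pt "0.25 0.2 4.9 0" --pt "0.25 0.2 5.5 0" --pt "0.25 0.2 5.7 0" --pt "0.25 0.2 5.7 0"

```text
time: 20.08
tool_pos: [0.5374, 0.0079, 0.1327]
ee_rot: [3.141, 0.0, 1.686]
wrist_force: [-0.3, 0.3, -0.5]
width: 0.0417
finger_force: 7.8
```

servo_tool --pt "0 0 0 0" --pt "0 0 0 0" --pt "0 0 0 0" --pt "0 0 0 0" --pt "0 0 0 0" --pt "0 0 0 0" --pt "0 0 0 0" --pt "0 0 0 0"

```text
time: 21.08
tool_pos: [0.5372, 0.0079, 0.1325]
ee_rot: [3.142, -0.0, 1.686]
wrist_force: [0.3, 0.2, -0.8]
width: 0.0416
finger_force: 7.8
```

servo_tool --pt "0 0 0 0" --pt "0 0 0 0" --pt "0 0 0 0" --pt "0 0 0 0" --pt "0 0 0 0" --pt "0 0 0 0" --pt "0 0 0 0" --pt "0 0 0 0"

```text
time: 22.08
tool_pos: [0.5372, 0.0079, 0.1325]
ee_rot: [3.142, -0.0, 1.686]
wrist_force: [1.4, 0.5, -1.7]
width: 0.0416
finger_force: 7.8
```

```bash
python3 - <<'E'
from h import *
cm=camera_model("wrist"); im=snapshot("wrist"); cv2.imwrite("pics/w8.png",im)
o=get_obs(); R=Rn.from_euler('xyz',o["ee_rot"]).as_matrix(); rc=o["tool_pos"]+R@[.094,0,-.0043]
print(o["tool_pos"],o["width"],o["finger_force"],"ring",o["tool_pos"]+R@[.094,0,.0077])
h=cv2.cvtColor(im,6).astype(np.float32)
for r in (86,92): print(r,h[r,240:260].astype(int),h[r,306:328].astype(int))
m0=np.array([.526,.1005,.091]); c=proj("wrist",m0,cm); ro=np.hypot(*(proj("wrist",m0+[.038,0,0],cm)-c)); print(c,ro)
rs=np.arange(ro-10,ro+10,.5)
for a in range(0,360,30):
    d=np.array([np.cos(np.radians(a)),np.sin(np.radians(a))])
    v=[cv2.getRectSubPix(h,(1,1),(float(c[0]+r*d[0]),float(c[1]+r*d[1])))[0,0] for r in rs]; print(a,rs[int(np.argmax(v))].round(1),int(max(v)))
E
```

```text
[0.53716825 0.00791455 0.13247067] 0.041808147694627595 7.809385657310486 ring [0.52638238 0.10129437 0.12477891]
86 [ 97  94  94 101 147 200 220 220 203 152  91  79  78  78  84 101 109 111
 112 114] [117 115 113 113 112 111 111 110 112 111 125 188 218 220 214 181 136 134
 134 133 132 134]
92 [ 93  94  95 112 179 208 211 202 164 101  80  77  78  89 106 114 115 116
 118 120] [119 119 118 118 117 116 115 113 112 112 115 143 192 212 210 200 161 110
 120 134 137 135]
[283.02237066  99.22061422] 59.030478202581094
0 61.0 229
30 61.0 234
60 62.0 223
90 62.5 236
120 62.0 246
150 60.0 247
180 58.0 246
210 59.0 248
240 62.5 247
270 64.5 247
300 63.5 245
330 61.5 236
```

The ring is centred within about 2 mm, about 22 mm clear of the rim, with a gap of about 34 mm, and has been steady for two seconds. Handing in.

```bash
python3 -c "
from bench import *
print(close_job())"
```

```text
the job is handed in; nothing more can be done
None
```

I set the timer to about 10 minutes and let go of it. The measure is now held level at a 34 mm gap, centred to about 2 mm and about 22 mm above the mug's rim. The job is handed in, but no pass/fail result came back.

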